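# Stand the snap-top tub on the reader with its label to the window

### The job

Take the snap-top tub off its sloping draining rest and stand it upright in the middle of the reader's round pad, turned so that its label squarely faces the reader's window. Set it down rather than dropping it, let go of it, and leave the bowl, ladle, mortar cup and plate where they are.

Things in the scene. Friction and masses are not known exactly. Their poses are not given: they have to be found in the camera images.
- tub: Red plastic snap-top tub: cylinder 58 mm in diameter, 118 mm high (lid, top 20 mm: 60 mm), about 0.26 kg. Origin: foot centre; z from foot to lid. Label, and a snap tab jutting 9 mm at 108-114 mm height, are on its -x side. Starts lying on the rest, lid end raised 25 degrees, label up; its lower 50 mm lies in the trough, the rest of it is free all round.
- tub_label (a point): Centre of the tub's paper label (about 30 mm wide, 56 mm high, with plain bars), on the tub's side surface, 56 mm above the foot and 29 mm from the axis. The label looks along the tub's -x.
- rest: Fixed wooden draining rest, 130 x 90 mm, 65 mm high: a V trough rising at 25 degrees towards its +x, toe board at the low end. Origin: centre of its underside, on the metal tray (z = 0.070). The tub's foot centre starts at (-55, 0, 50) mm in this frame, the tub's axis in the xz plane.
- reader: Fixed label reader. Origin: under the centre of its round rubber pad, at the tray floor (z = 0.070). Pad 90 mm in diameter, top 4 mm above the tray. The grey plastic block (70 mm deep, 100 wide, 130 high) stands beyond the pad on the +x side; its front face, with the window, is 62 mm from the pad's centre and looks along -x.
- reader_pad (a point): Centre of the top of the reader's round pad.
- reader_window (a point): Centre of the reader's dark square window, on the block's front face, 60 mm above the tray.
- bowl: Bystander: green plastic bowl, 150 mm across, 55 mm high. Origin: centre of its underside.
- plate: Bystander: white enamel plate, 150 mm across, 16 mm high. Origin: centre of its underside.
- mortar: Bystander: wooden mortar cup, 72 mm across, 75 mm high. Origin: centre of its underside.
- ladle: Bystander: stainless ladle lying on the tray, bowl 68 mm across and 26 mm high, handle along its +x to 233 mm from the origin. Origin: under the centre of its bowl.
Not all that is in view belongs to the job. Of the things shaped like the tub, the red one is meant.

How it is judged (in metres and radians):
On the way:
1. the tub has been brought upright, off the rest (angle between tub's own z axis and vertical below 0.17 rad and contact force between tub and rest below 0.05 N), for 0.2 s.
At the end, for the whole second after the job is handed in: The tub stands at rest, upright and released, on the reader's pad, its foot within 16 mm of the pad's centre (so wholly on the pad), its label towards the window and square to it within 0.2 rad (11 degrees); bystanders have not been shifted by more than 30 mm (angle between tub's own z axis and vertical below 0.06 rad and horizontal distance between tub and reader_pad below 0.016 m and z of tub in the frame of reader_pad between -0.003 and 0.004 m and angle between the x axis of tub and the x axis of reader, either way round below 0.2 rad and distance between tub_label and reader_window below 0.06 m and linear speed of tub below 0.01 m/s); the robot touches nothing.
It fails at once if the tub is dropped (falls freely by more than about 15 mm) or knocked flying (linear speed of tub above 0.55 m/s and contact force between each of the arm, the fingers and tub below 0.01 N).
It fails at once if a bystander is shifted by more than 30 mm (distance of any of bowl, plate, mortar, ladle from where it was at the start of the episode above 0.03 m).
It also fails if it takes over 54 s, if anything falls off the work surface, if the arm or the gripper's body presses on something with over 40 N, if the wrist force passes 120 N, or if a joint passes its speed limit or range.

### The arm

A 6-joint arm with a two-finger parallel gripper is mounted at the origin on the work surface. World frame = base frame: x ahead of the robot, y to its left, z up, the work surface at z = 0. Lengths are in m, angles in degrees, forces in N, time in s.
With the tool pointing down it reaches from about 0.3 to 0.75 m from the base axis. Payload 8.5 kg.
Tool frame: the origin (TCP) lies between the finger pads; the fingertips stand 17 mm ahead of it and the grasp point (between the pads) lies 2 mm behind it; z points along the fingers, y is the direction in which the jaws open and shut (so a half turn about z gives the same grasp; the last joint's range is limited). The gripper opens to 85 mm and grips with 20 to 120 N. Pads are 22 mm wide; open, the fingers measure 114 mm over their backs; the gripper's body (76 mm by 85 mm) begins 54 mm behind the grasp point. The pads swing forward as they close: fully open they stand 13 mm farther back than shut.
Start: joints at [-77.71, 21.807, 74.336, -0, 83.858, -12.336], TCP at [0.229, -0.5, 0.248] pointing down, gripper open.
Joint ranges: [-178.18, 178.18], [-50.72, 133.34], [12.68, 142.11], [-81.47, 261.47], [9.98, 163.14], [-165.26, 165.26]. Speed limits (degrees/s): [136.94, 136.94, 180, 180, 180, 180].

### API

Orientations are given as a 3x3 rotation matrix whose columns are the frame's x, y, z axes.
In Python, from rig import readout, eyes, env gives the robot as it stands.
- The arm moves only by the tool arm_command, never from a script. Its argument "rows" is text: rows parted by semicolons, each of 7 numbers parted by spaces: the closure, from 0 (fully open) to 1 (shut), then the shift along the tool's x, y, z in mm, then the turn, a rotation vector about the tool's x, y, z in degrees. In form: grip dx dy dz rx ry rz; .... A call has 1 to 5 rows; each row shifts and turns the commanded pose from where the row before left it, along the tool's axes as they then stand; what a row does not reach is not made up. A row lasts 1/12 s, in which the tool goes at most 41.7 mm and 7.16 degrees, less where a joint would pass 70% of its speed; a pose out of reach is approached as far as the arm can. A call with a gripper value outside its range is refused whole. The fingers move at their own pace and stop on an object; "squeeze" is the grip in N (left out, the last holds). Time passes only in rows, so rows that do not move let the fingers close. It gives the time, the measured TCP pose, the force and the opening at its end, in the units of the state.
- readout.observe(): the state, without advancing time (a new reading comes with each control period).
- eyes.get_image(name): name is "scene" or "top"; returns the picture (384x512x3 uint8, red, green, blue); there is no depth.
- eyes.camera_model(name): a dict with "mtx" (3x3 intrinsics, pixels), "view" (4x4, takes a point from world to camera coordinates). Camera axes: x right, y up, looking along -z (the intrinsics and any distortion apply to the point x, -y, -z); pixel columns grow to the right and rows downward; lengths in m; the calibration is good to about 2 mm. A picture is of the moment at which its call begins. camera_model takes no time and is no camera call.
- env.close_job(): hands the job in, once; it reports no verdict.
The state is a dict: "time_s": time; "q": joint angles; "qvel": joint speeds; "joint_efforts": joint torques, N m; "position": TCP position; "tool_rot": TCP orientation; "ft_force": force on the tool from outside, world axes, zero at the start; "wrist_torque": the same for the moment, N m; "grip_width": finger opening in m.
Only numpy, scipy, OpenCV 4.12 (cv2) and the standard library are available. Lean on these libraries where they do the work, as an engineer would, in place of code of your own. Each camera call takes 0.05 s, during which the arm holds its last target. There are 200 camera calls.

## Working session

There is one attempt and no reset: what is moved stays moved. The work goes in short steps, Python scripts to look and compute and a tool call to move; the robot and the scene stay as the last step left them, time stands still between calls to the robot, and variables do not carry over. Pictures are saved under pics/ and viewed, about 8 in all and at most 12, crops included, and the job is handed in when it is done.

Besides the shell and the picture viewer there is one more tool, called after "Request:" as name(argument=value, ...) on one line, values as JSON. arm_command: Moves the arm, as the interface text tells. Its arguments: {"type":"object","properties":{"rows":{"type":"string"},"squeeze":{"type":"number"}},"required":["rows"]}

```bash
ls; mkdir -p pics
python3 - <<'E'
from rig import readout, eyes, env
import cv2
for n in("scene","top"):
    cv2.imwrite(f"pics/{n}0.png",cv2.cvtColor(eyes.get_image(n),cv2.COLOR_RGB2BGR)); m=eyes.camera_model(n)
    print(n,{k:(v.round(4).tolist() if hasattr(v,'round') else v) for k,v in m.items()})
print(readout.observe())
E
```

```text
pics
scene {'mtx': [[387.048, 0.0, 254.7587], [0.0, 387.048, 187.1816], [0.0, 0.0, 1.0]], 'view': [[0.8414, 0.5402, 0.0131, -0.3108], [-0.3152, 0.471, 0.8239, 0.131], [0.4389, -0.6974, 0.5665, -1.6599], [0.0, 0.0, 0.0, 1.0]]}
top {'mtx': [[415.6963, 0.0, 261.2024], [0.0, 415.6963, 183.9363], [0.0, 0.0, 1.0]], 'view': [[-0.0024, -1.0, -0.0019, -0.1878], [0.9842, -0.0027, 0.177, -0.5183], [-0.177, -0.0014, 0.9842, -1.3924], [0.0, 0.0, 0.0, 1.0]]}
{'time_s': 0.1, 'q': array([-7.77079430e+01,  2.18372164e+01,  7.43785735e+01, -4.47795997e-04,
        8.38583359e+01, -1.23366422e+01]), 'qvel': array([-0.03177083, -0.14134462, -0.17476957,  0.06996713, -0.00475429,
       -0.01256584]), 'joint_efforts': array([ 2.45978015e-03, -4.49221802e+01, -2.31656331e+01, -2.69914908e-04,
        3.69613335e-03,  2.82374486e-06]), 'position': array([ 0.22914184, -0.49973315,  0.24778351]), 'tool_rot': array([[ 9.09027169e-01,  4.16736758e-01, -2.83023178e-04],
       [ 4.16736767e-01, -9.09026333e-01,  1.26242667e-03],
       [ 2.68824074e-04, -1.26552630e-03, -9.99999163e-01]]), 'ft_force': array([-0.1129085 , -0.15006158, -0.02369623]), 'wrist_torque': array([-0.0125332 ,  0.00324324, -0.01680577]), 'grip_width': 0.08550199895320744}
```

View pics/scene0.png

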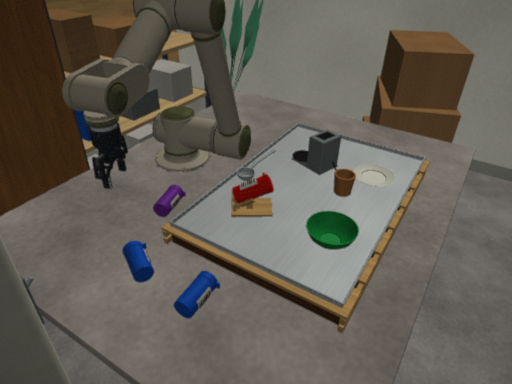

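View pics/top0.png

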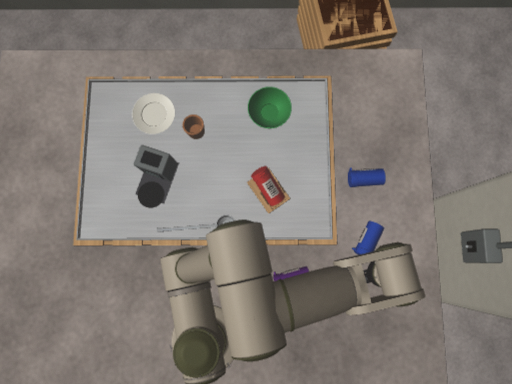

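The scene picture shows the red tub on its rest at about (252,188), with the lid at right. The reader block is at (323,152) with the dark pad at (303,157). In the top view the tub is at (268,185) with the lid up-left, the rest is at (270,190), the pad at (151,194) and the block top at (153,159).

Run:
```python
import cv2,numpy as np
a=cv2.imread("pics/top0.png")[135:245,125:300]; b=cv2.imread("pics/scene0.png")[120:225,220:395]
a=cv2.resize(a,None,fx=4.5,fy=4.5,interpolation=2);b=cv2.resize(b,None,fx=4.5,fy=4.5,interpolation=2)
cv2.imwrite("pics/a.png",a);cv2.imwrite("pics/b.png",b)
```

```text
(no output)
```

View pics/a.png

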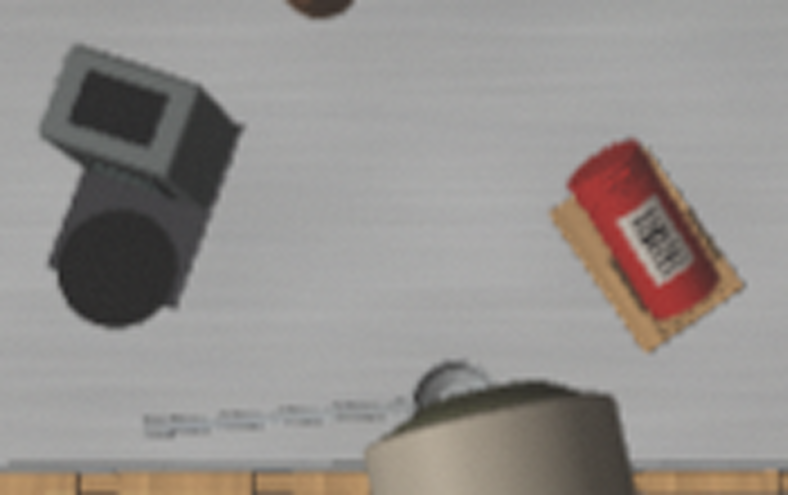

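View pics/b.png

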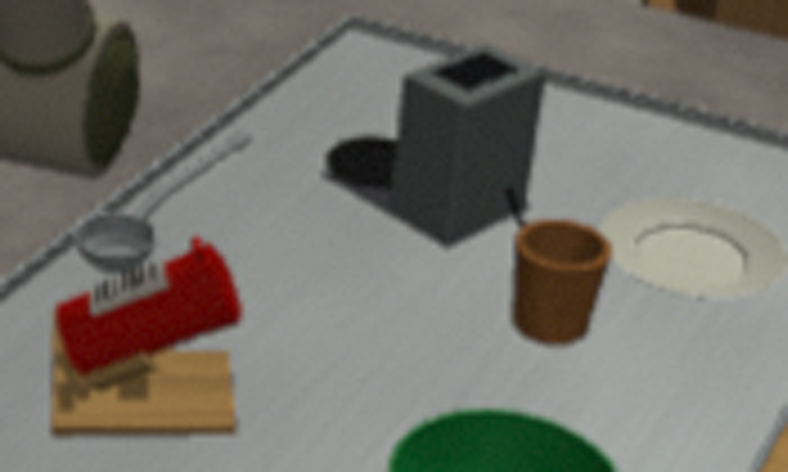

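The crops show these keypoints:
- **Block top corners:** (75,45), (198,88), (170,195) and (42,132) in crop a.
- **Pad centre:** (117,268) in crop a.
- **Label corners:** (617,217), (655,195), (694,260) and (657,285) in crop a.
- **Rest:** bottom edge from (52,432) to (235,428) in crop b.
- **Tab:** at (197,243) in crop b.

I'll fit both poses to these points.

```bash
cat > h.py <<'E'
import numpy as np,cv2
from rig import readout,eyes,env
from scipy.spatial.transform import Rotation as R
from scipy.optimize import least_squares
CM={n:eyes.camera_model(n) for n in("scene","top")}
def proj(n,P):
    m=CM[n];P=np.atleast_2d(P)@m["view"][:3,:3].T+m["view"][:3,3];P=P*[1,-1,-1]
    u=P@np.array(m["mtx"]).T;return u[:,:2]/u[:,2:]
def pose(p,P,z=.07):
    return R.from_euler('z',p[2]).apply(np.atleast_2d(P))+[p[0],p[1],z]
c,s=np.cos(np.radians(25)),np.sin(np.radians(25))
TR=np.array([[s,0,c],[0,-1,0],[-c,0,s]])  # tub axes in rest frame
def tub(P): return np.atleast_2d(P)@TR.T+[-.055,0,.05]
def fit(obs,x0):
    f=lambda p:np.concatenate([(proj(n,pose(p,P))-px).ravel() for n,P,px in obs])
    return least_squares(f,x0,loss='soft_l1')
def snap(name):
    im=cv2.cvtColor(eyes.get_image(name),cv2.COLOR_RGB2BGR);return im
def obs():
    o=readout.observe();print(round(o["time_s"],2),"pos",o["position"].round(4),"q",o["q"].round(1),"F",o["ft_force"].round(1),"w",round(o["grip_width"],4));return o
E
python3 - <<'E'
from h import *
A=lambda L:np.array(L)/4.5+[125,135]; B=lambda L:np.array(L)/4.5+[220,120]
r=fit([("top",[[0,0,.004]],A([[117,268]])),
 ("top",[[.132,.05,.13],[.132,-.05,.13],[.062,-.05,.13],[.062,.05,.13]],A([[75,45],[198,88],[170,195],[42,132]])),
 ("scene",[[.062,-.05,.13],[.132,-.05,.13],[.132,.05,.13],[.062,.05,.13],[.132,-.05,0]],B([[405,75],[465,105],[543,72],[487,47],[447,244]]))],[.5,.1,-.4])
print("reader",r.x,np.degrees(r.x[2]),r.fun.round(1))
a=15/29;rr=.029
lab=lambda z,t:[-rr*np.cos(t),rr*np.sin(t),z]
# tub y = -rest y ; left in image = +rest y = -tub y
L=tub([lab(.084,-a),lab(.084,a),lab(.028,a),lab(.028,-a)])
q=fit([("top",L,A([[617,217],[655,195],[694,260],[657,285]])),
 ("scene",tub([[-.036,0,.112]]),B([[197,243]])),
 ("scene",[[-.065,-.045,0],[.065,-.045,0]],B([[52,432],[235,428]]))],[.5,-.2,.5])
print("rest",q.x,np.degrees(q.x[2]),q.fun.round(1))
g=pose(q.x,tub([[0,0,.08]]))[0];print("grasp pt",g,"foot",pose(q.x,tub([[0,0,0]])))
np.savez("fit.npz",r=r.x,q=q.x)
E
```

```text
reader [ 0.47831573  0.18273901 -0.32953163] -18.880771724998183 [ 0.1 -0.3 -0.5 -1.3  1.9 -0.9  0.  -3.9 -1.5  0.  -2.  -1.  -1.1 -0.3
  0.6 -0.8 -1.2 -2.1 -1.1  0.1]
rest [ 0.4944725  -0.21089908  0.57295431] 32.82786409946919 [ 0.3  0.2 -0.5  0.2 -0.6  0.3  0.1 -0.4 -0.8 -0.   0.1  0.2  0.7  1.4]
grasp pt [ 0.50918169 -0.20140953  0.15380946] foot [[ 0.44825584 -0.24071552  0.12      ]]
```

Run:
```python
from h import *
A=lambda L:np.array(L)/4.5+[125,135]; B=lambda L:np.array(L)/4.5+[220,120]
r=fit([("top",[[0,0,.004]],A([[117,268]])),
 ("top",[[.132,.05,.13],[.132,-.05,.13],[.062,.05,.13]],A([[75,45],[198,88],[42,132]])),
 ("scene",[[.062,-.05,.13],[.132,-.05,.13],[.132,.05,.13],[.062,.05,.13],[.132,-.05,0]],B([[405,75],[465,105],[543,72],[487,47],[447,244]]))],[.5,.1,-.4])
print(r.x,np.degrees(r.x[2]),r.fun.round(1)); d=np.load("fit.npz"); np.savez("fit.npz",r=r.x,q=d["q"])
out=[]
for n,o,f in(("top",(135,125),"top0"),("scene",(120,220),"scene0")):
    im=cv2.imread(f"pics/{f}.png")[o[0]:o[0]+110,o[1]:o[1]+175];im=cv2.resize(im,None,fx=4,fy=4,interpolation=2)
    D=lambda P,col:cv2.polylines(im,[((proj(n,P)-[o[1],o[0]]+.5)*4).astype(int)],True,col,1)
    for z in(0,.13):D(pose(r.x,[[.062,.05,z],[.132,.05,z],[.132,-.05,z],[.062,-.05,z]]),(0,255,255))
    t=np.linspace(0,6.28,40);D(pose(r.x,np.c_[.045*np.cos(t),.045*np.sin(t),0*t+.004]),(0,255,0))
    for z in(0,.118):D(pose(d["q"],tub(np.c_[.029*np.cos(t),.029*np.sin(t),0*t+z])),(255,255,0))
    out.append(im)
cv2.imwrite("pics/ov.png",cv2.resize(np.vstack(out),None,fx=.68,fy=.68,interpolation=3))
```

```text
[ 0.47903025  0.18182238 -0.31962251] -18.313020803953652 [ 0.4 -0.5 -0.7 -1.5  1.9 -1.4 -1.4 -0.1 -1.7 -0.8 -0.7 -0.2  0.8 -0.8
 -1.1 -2.  -0.7  0.2]
```

View pics/ov.png

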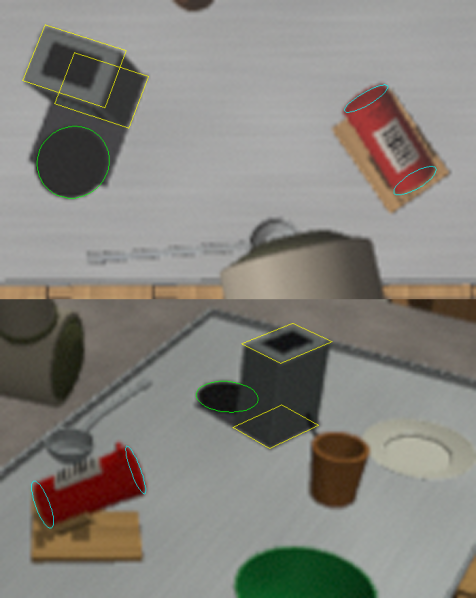

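The overlay matches the image. The tub foot is at (0.448,-0.241) with rest yaw 32.8°, and the pad is at (0.479,0.182) with reader yaw about -18.5°.

My plan has three steps:
1. Grasp from above with the jaws across the tub.
2. Tilt it upright and stand it on open tray.
3. Regrasp it vertically and place it on the pad.

Request:
arm_command(rows="0 0 0 -12 0 0 -4.1; 0 0 0 -12 0 0 -4.1; 0 24.8 -6.2 0 0 0 0; 0 24.8 -6.2 0 0 0 0; 0 24.8 -6.2 0 0 0 0", squeeze=60)

```text
time_s: 0.52
position: [0.2819, -0.4433, 0.272]
tool_rot: [[0.841, 0.541, -0.0], [0.541, -0.841, 0.001], [0.0, -0.001, -1.0]]
ft_force: [-0.4, -0.0, -0.2]
grip_width: 0.085
```

Request:
arm_command(rows="0 24.8 -6.2 0 0 0 0; 0 24.8 -6.2 0 0 0 0; 0 24.8 -6.2 0 0 0 0; 0 24.8 -6.2 0 0 0 0; 0 24.8 -6.2 0 0 0 0")

```text
time_s: 0.93
position: [0.3696, -0.3496, 0.2721]
tool_rot: [[0.84, 0.542, -0.0], [0.542, -0.84, 0.001], [0.0, -0.001, -1.0]]
ft_force: [-0.1, 0.0, 0.6]
grip_width: 0.0854
```

Request:
arm_command(rows="0 24.8 -6.2 0 0 0 0; 0 24.8 -6.2 0 0 0 0; 0 24.8 -6.2 0 0 0 0; 0 24.8 -6.2 0 0 0 0; 0 24.8 -6.2 0 0 0 0")

```text
time_s: 1.35
position: [0.457, -0.2563, 0.272]
tool_rot: [[0.84, 0.542, -0.001], [0.542, -0.84, 0.001], [-0.0, -0.001, -1.0]]
ft_force: [0.1, 0.1, 0.1]
grip_width: 0.0854
```

Request:
arm_command(rows="0 24.8 -6.2 0 0 0 0; 0 24.8 -6.2 0 0 0 0; 0 24.8 -6.2 0 0 0 0; 0 0 0 0 0 0 0; 0 0 0 0 0 0 0")

```text
time_s: 1.77
position: [0.5091, -0.2007, 0.2719]
tool_rot: [[0.839, 0.544, -0.001], [0.544, -0.839, 0.0], [-0.001, -0.001, -1.0]]
ft_force: [0.4, 0.5, -0.0]
grip_width: 0.0855
```

```bash
cat >> h.py <<'E'
def rem(target,Rt):
    o=obs();T=o["tool_rot"];d=np.asarray(target)-o["position"]
    print("shift tool mm",(T.T@d*1000).round(1),"rotvec deg",np.degrees(R.from_matrix(T.T@Rt).as_rotvec()).round(2))
def down(yaw):
    return R.from_euler('z',yaw,degrees=True).as_matrix()@np.diag([1,-1,-1.])
E
python3 - <<'E'
from h import *
rem([.5092,-.2014,.1525],down(32.8))
cv2.imwrite("pics/c1.png",cv2.resize(snap("scene")[90:230,170:340],None,fx=4,fy=4,interpolation=2))
E
```

```text
1.77 pos [ 0.5091 -0.2007  0.2719] q [-33.9  20.7  72.2  -0.   87.2  23.1] F [ 0.4  0.5 -0. ] w 0.0855
shift tool mm [ -0.2   0.7 119.4] rotvec deg [-0.05  0.03  0.14]
```

View pics/c1.png

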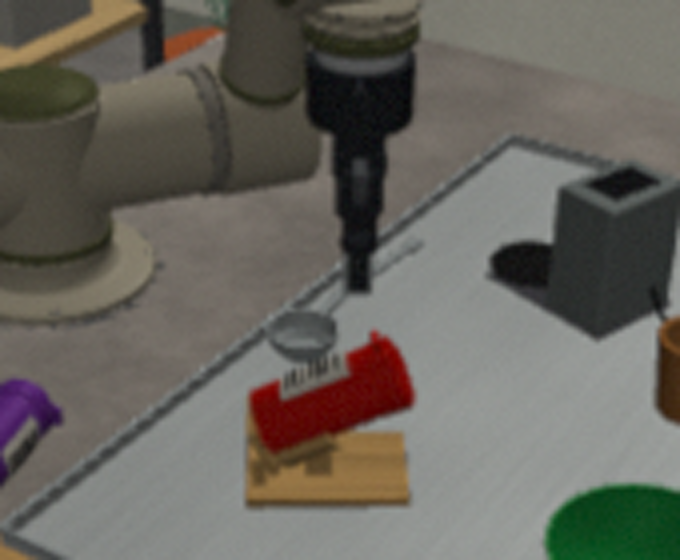

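The gripper, at (360,200), is above the tub's lid half at (370,385) and lined up with it. Now down and close.

Request:
arm_command(rows="0 0 0.7 25 0 0 0; 0 0 0 25 0 0 0; 0 0 0 25 0 0 0; 0 0 0 25 0 0 0; 0 0 0 10 0 0 0")

```text
time_s: 2.23
position: [0.5074, -0.2024, 0.1594]
tool_rot: [[0.841, 0.541, -0.004], [0.541, -0.841, 0.003], [-0.002, -0.005, -1.0]]
ft_force: [0.8, 0.3, -0.1]
grip_width: 0.0851
```

Request:
arm_command(rows="0 0 0 9 0 0 0; 0 0 0 0 0 0 0; 0.3 0 0 0 0 0 0; 0.4 0 0 0 0 0 0; 0.6 0 0 0 0 0 0")

```text
time_s: 2.65
position: [0.5096, -0.2018, 0.1548]
tool_rot: [[0.84, 0.542, 0.002], [0.542, -0.84, -0.0], [0.001, 0.001, -1.0]]
ft_force: [-0.9, 2.0, 3.5]
grip_width: 0.0565
```

Request:
arm_command(rows="0.8 0 0 0 0 0 0; 1 0 0 0 0 0 0; 1 0 0 0 0 0 0; 1 0 0 0 0 0 0; 1 0 0 0 0 0 0")

```text
time_s: 3.07
position: [0.5095, -0.2018, 0.1548]
tool_rot: [[0.84, 0.543, 0.002], [0.543, -0.84, -0.001], [0.001, 0.001, -1.0]]
ft_force: [-1.8, 3.7, 5.7]
grip_width: 0.056
```

Request:
arm_command(rows="1 0 0 0 0 0 0; 1 0 0 0 0 0 0; 1 0 0 -3 0 0 0; 1 0 0 -3 0 0 0; 1 0 0 0 0 0 0")

```text
time_s: 3.48
position: [0.5095, -0.2023, 0.1602]
tool_rot: [[0.84, 0.542, 0.001], [0.542, -0.84, -0.001], [0.001, 0.001, -1.0]]
ft_force: [0.5, 0.6, -3.1]
grip_width: 0.0563
```

The grip is closed at 56 mm and the force reading is about the tub's weight. Next I'll lift and tilt.

Request:
arm_command(rows="1 0 0 -15 0 0 0; 1 0 0 -20 0 0 0; 1 0 0 -25 0 0 0; 1 0 0 -25 0 0 0; 1 0 0 -20 0 0 0")

```text
time_s: 3.9
position: [0.5093, -0.2022, 0.2662]
tool_rot: [[0.84, 0.542, 0.001], [0.542, -0.84, -0.001], [0.001, 0.001, -1.0]]
ft_force: [-0.2, -0.2, -2.1]
grip_width: 0.0566
```

Request:
arm_command(rows="1 0 0 0 0 5 0; 1 0 0 0 0 5 0; 1 0 0 0 0 5 0; 1 0 0 0 0 5 0; 1 0 0 0 0 5 0")

```text
time_s: 4.32
position: [0.5092, -0.2023, 0.2647]
tool_rot: [[0.76, 0.542, 0.359], [0.491, -0.841, 0.23], [0.426, 0.001, -0.905]]
ft_force: [-0.4, 0.5, -2.8]
grip_width: 0.0561
```

Run:
```python
from h import *
o=obs();print(o["tool_rot"].round(3))
cv2.imwrite("pics/c2.png",cv2.resize(snap("scene")[90:230,170:340],None,fx=4,fy=4,interpolation=2))
```

```text
4.32 pos [ 0.5092 -0.2023  0.2647] q [-45.1  16.6  83.4  25.4  75.7   6.7] F [-0.4  0.5 -2.8] w 0.0561
[[ 0.76   0.542  0.359]
 [ 0.491 -0.841  0.23 ]
 [ 0.426  0.001 -0.905]]
```

View pics/c2.png

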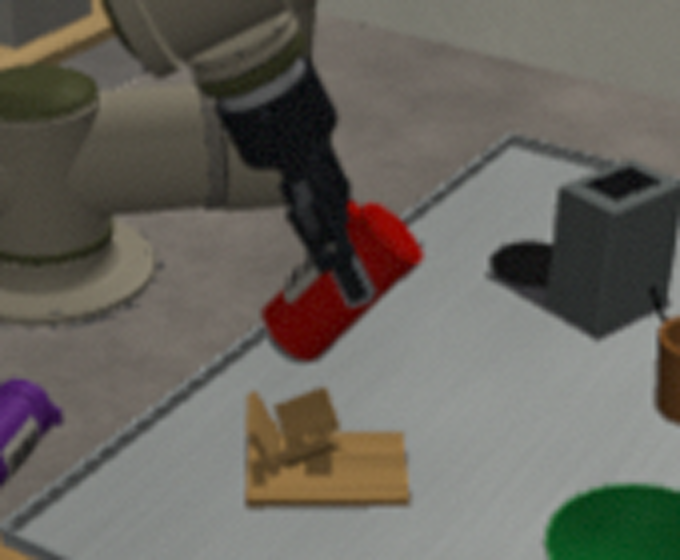

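The tub is held at about 50° elevation and is off the rest. I'll go on tilting.

Request:
arm_command(rows="1 0 0 0 0 5 0; 1 0 0 0 0 5 0; 1 0 0 0 0 5 0; 1 0 0 0 0 5 0; 1 0 0 0 0 0 0")

```text
time_s: 4.78
position: [0.5082, -0.2025, 0.2628]
tool_rot: [[0.596, 0.541, 0.593], [0.38, -0.841, 0.385], [0.707, -0.004, -0.707]]
ft_force: [0.2, -0.6, -2.4]
grip_width: 0.0562
```

Run:
```python
from h import *
o=obs();print(o["tool_rot"].round(3))
```

```text
4.78 pos [ 0.5082 -0.2025  0.2628] q [-53.4  16.9  92.   47.2  74.2 -10.9] F [ 0.2 -0.6 -2.4] w 0.0562
[[ 0.596  0.541  0.593]
 [ 0.38  -0.841  0.385]
 [ 0.707 -0.004 -0.707]]
```

Request:
arm_command(rows="1 0 0 0 0 5 0; 1 0 0 0 0 5 0; 1 0 0 0 0 5 0; 1 0 0 0 0 5 0; 1 0 0 0 0 0 0")

```text
time_s: 5.2
position: [0.5088, -0.202, 0.2625]
tool_rot: [[0.358, 0.543, 0.76], [0.226, -0.84, 0.494], [0.906, -0.005, -0.424]]
ft_force: [0.3, -1.0, -2.4]
grip_width: 0.0557
```

Run:
```python
from h import *
Rt=R.from_euler('z',32.8,degrees=True).as_matrix()@R.from_euler('y',-65,degrees=True).as_matrix()@np.diag([1,-1,-1.])
rem([.53,-.02,.25],Rt)
cv2.imwrite("pics/c3.png",cv2.resize(snap("scene")[90:230,170:340],None,fx=4,fy=4,interpolation=2))
```

```text
5.2 pos [ 0.5088 -0.202   0.2625] q [-59.4  21.   99.6  67.   79.5 -28.7] F [ 0.3 -1.  -2.4] w 0.0557
shift tool mm [  37.4 -141.3  111.2] rotvec deg [-0.2   0.07 -0.23]
```

View pics/c3.png

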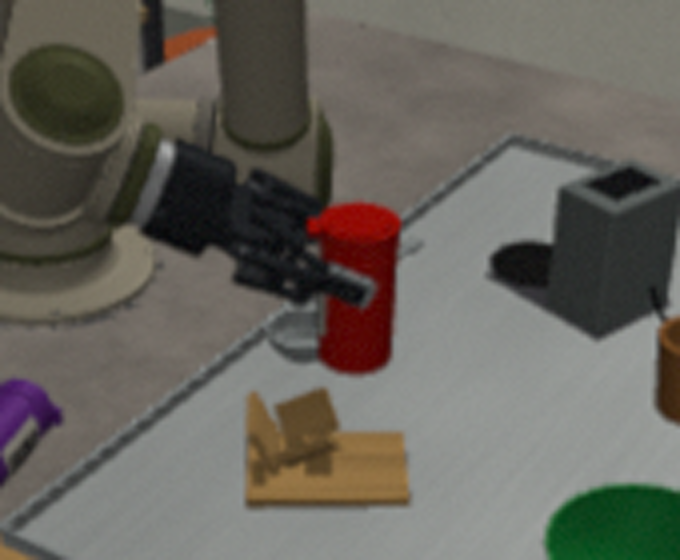

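The tub hangs upright in the gripper, with the tab and label side towards the palm. Next I'll carry it over to open tray.

Request:
arm_command(rows="1 3.7 -14.1 11.1 0 0 0; 1 3.7 -14.1 11.1 0 0 0; 1 3.7 -14.1 11.1 0 0 0; 1 3.7 -14.1 11.1 0 0 0; 1 3.7 -14.1 11.1 0 0 0")

```text
time_s: 5.67
position: [0.5202, -0.1101, 0.2581]
tool_rot: [[0.357, 0.544, 0.759], [0.234, -0.839, 0.492], [0.904, 0.002, -0.427]]
ft_force: [0.1, -0.9, -2.4]
grip_width: 0.0562
```

Request:
arm_command(rows="1 3.7 -14.1 11.1 0 0 0; 1 3.7 -14.1 11.1 0 0 0; 1 3.7 -14.1 11.1 0 0 0; 1 3.7 -14.1 11.1 0 0 0; 1 3.7 -14.1 11.1 0 0 0")

```text
time_s: 6.08
position: [0.5308, -0.0191, 0.2516]
tool_rot: [[0.356, 0.544, 0.76], [0.234, -0.839, 0.492], [0.905, 0.002, -0.426]]
ft_force: [0.2, -0.4, -1.8]
grip_width: 0.0563
```

Request:
arm_command(rows="1 0 0 0 0 0 0; 1 0 0 0 0 0 0")

```text
time_s: 6.25
position: [0.5306, -0.0193, 0.2516]
tool_rot: [[0.355, 0.545, 0.759], [0.233, -0.838, 0.493], [0.905, 0.002, -0.425]]
ft_force: [-0.1, 0.4, -1.9]
grip_width: 0.0562
```

Run:
```python
from h import *
Rt=R.from_euler('z',32.8,degrees=True).as_matrix()@R.from_euler('y',-65,degrees=True).as_matrix()@np.diag([1,-1,-1.])
rem([.53,-.02,.152],Rt)
a=snap("scene")[90:210,190:340];b=snap("top")[120:240,140:290]
cv2.imwrite("pics/c4.png",cv2.resize(np.hstack([a,b]),None,fx=2.65,fy=2.65,interpolation=2))
```

```text
6.25 pos [ 0.5306 -0.0193  0.2516] q [-39.9  15.1 112.4  78.6  62.  -30.9] F [-0.1  0.4 -1.9] w 0.0562
shift tool mm [-90.6  -0.   41.5] rotvec deg [-0.17  0.12  0.22]
```

View pics/c4.png

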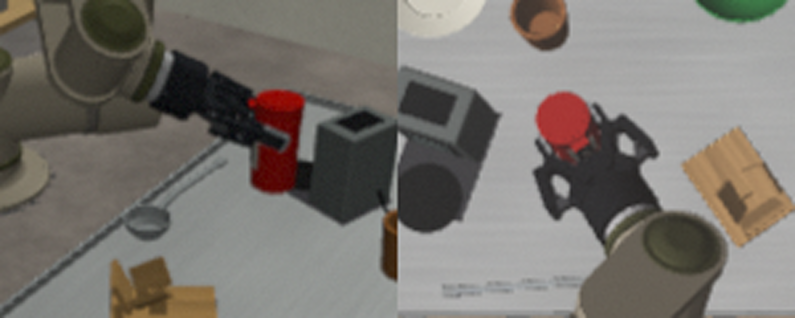

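Request:
arm_command(rows="1 -15.4 0 7.2 0 0 0; 1 -15.4 0 7.2 0 0 0; 1 -15.4 0 7.2 0 0 0; 1 -15.4 0 7.2 0 0 0; 1 -15.4 0 7.2 0 0 0")

```text
time_s: 6.77
position: [0.531, -0.0217, 0.1654]
tool_rot: [[0.355, 0.541, 0.762], [0.23, -0.841, 0.49], [0.906, 0.001, -0.423]]
ft_force: [-0.4, 0.5, -3.0]
grip_width: 0.0561
```

Request:
arm_command(rows="1 -5.4 0 2.5 0 0 0; 1 -2.7 0 1.3 0 0 0; 1 -1.8 0 0.8 0 0 0; 1 0 0 0 0 0 0; 1 0 0 0 0 0 0")

```text
time_s: 7.18
position: [0.5307, -0.0208, 0.1557]
tool_rot: [[0.354, 0.542, 0.762], [0.23, -0.84, 0.491], [0.907, 0.001, -0.422]]
ft_force: [-1.6, -0.3, -2.0]
grip_width: 0.0563
```

Request:
arm_command(rows="1 -1.4 0 0.6 0 0 0; 1 -0.9 0 0.4 0 0 0; 1 0 0 0 0 0 0; 1 0 0 0 0 0 0")

```text
time_s: 7.52
position: [0.5305, -0.0206, 0.1526]
tool_rot: [[0.355, 0.542, 0.762], [0.229, -0.84, 0.491], [0.906, 0.0, -0.423]]
ft_force: [-0.3, 0.2, -2.1]
grip_width: 0.0564
```

Request:
arm_command(rows="1 -0.9 0 0.4 0 0 0; 1 0 0 0 0 0 0; 1 0 0 0 0 0 0")

```text
time_s: 7.77
position: [0.5304, -0.0206, 0.1515]
tool_rot: [[0.355, 0.542, 0.762], [0.229, -0.84, 0.491], [0.906, -0.0, -0.423]]
ft_force: [-0.4, 1.1, -2.4]
grip_width: 0.0557
```

Request:
arm_command(rows="1 -0.9 0 0.4 0 0 0; 1 0 0 0 0 0 0; 1 0 0 0 0 0 0")

```text
time_s: 8.02
position: [0.5304, -0.0206, 0.1505]
tool_rot: [[0.355, 0.542, 0.762], [0.229, -0.84, 0.491], [0.906, -0.0, -0.423]]
ft_force: [0.3, -0.1, -2.6]
grip_width: 0.0561
```

Request:
arm_command(rows="1 -0.9 0 0.4 0 0 0; 1 0 0 0 0 0 0; 1 0 0 0 0 0 0")

```text
time_s: 8.27
position: [0.5304, -0.0206, 0.1495]
tool_rot: [[0.355, 0.542, 0.762], [0.229, -0.84, 0.491], [0.906, -0.0, -0.423]]
ft_force: [-0.1, -0.0, -2.3]
grip_width: 0.0563
```

Request:
arm_command(rows="1 -0.9 0 0.4 0 0 0; 1 0 0 0 0 0 0; 1 0 0 0 0 0 0")

```text
time_s: 8.52
position: [0.5304, -0.0206, 0.1485]
tool_rot: [[0.355, 0.542, 0.762], [0.229, -0.84, 0.491], [0.906, -0.0, -0.423]]
ft_force: [-0.3, -0.5, -2.0]
grip_width: 0.0559
```

Request:
arm_command(rows="1 -0.9 0 0.4 0 0 0; 1 0 0 0 0 0 0; 1 0 0 0 0 0 0")

```text
time_s: 8.77
position: [0.5305, -0.0206, 0.1482]
tool_rot: [[0.354, 0.542, 0.762], [0.229, -0.84, 0.492], [0.907, 0.0, -0.421]]
ft_force: [-3.5, -0.3, 5.0]
grip_width: 0.0561
```

Contact shows at TCP z 0.148. I'll release and back away along the tool axis.

Request:
arm_command(rows="0.25 0 0 0 0 0 0; 0.1 0 0 0 0 0 0; 0 0 0 0 0 0 0; 0 0 0 0 0 0 0; 0 0 0 0 0 0 0")

```text
time_s: 9.18
position: [0.5304, -0.0206, 0.1475]
tool_rot: [[0.355, 0.542, 0.762], [0.229, -0.84, 0.491], [0.906, -0.0, -0.423]]
ft_force: [0.5, -0.7, 0.3]
grip_width: 0.0856
```

Request:
arm_command(rows="0 0 0 0 0 0 0; 0 0 0 -15 0 0 0; 0 0 0 -25 0 0 0; 0 0 0 -25 0 0 0; 0 0 0 -25 0 0 0")

```text
time_s: 9.6
position: [0.4609, -0.0649, 0.1859]
tool_rot: [[0.356, 0.543, 0.761], [0.229, -0.84, 0.492], [0.906, -0.001, -0.423]]
ft_force: [0.3, -0.2, -0.8]
grip_width: 0.0858
```

Request:
arm_command(rows="0 0 0 -25 0 0 0; 0 25 0 0 0 0 0; 0 25 0 0 0 0 0; 0 25 0 0 0 0 0; 0 25 0 0 0 0 0")

```text
time_s: 10.02
position: [0.4784, -0.054, 0.2881]
tool_rot: [[0.355, 0.541, 0.762], [0.229, -0.841, 0.491], [0.906, -0.0, -0.423]]
ft_force: [0.4, 0.0, -1.0]
grip_width: 0.0853
```

Run:
```python
from h import *
rem([.53,-.02,.26],down(0))
a=snap("scene")[90:210,190:340];b=snap("top")[120:240,140:290]
cv2.imwrite("pics/c5.png",cv2.resize(np.hstack([a,b]),None,fx=2.65,fy=2.65,interpolation=2))
```

```text
10.02 pos [ 0.4784 -0.054   0.2881] q [-50.4   8.2 113.5  71.4  71.7 -27.2] F [ 0.4  0.  -1. ] w 0.0853
shift tool mm [ 0.6 -0.7 67.9] rotvec deg [-18.57 -63.15  29.14]
```

View pics/c5.png

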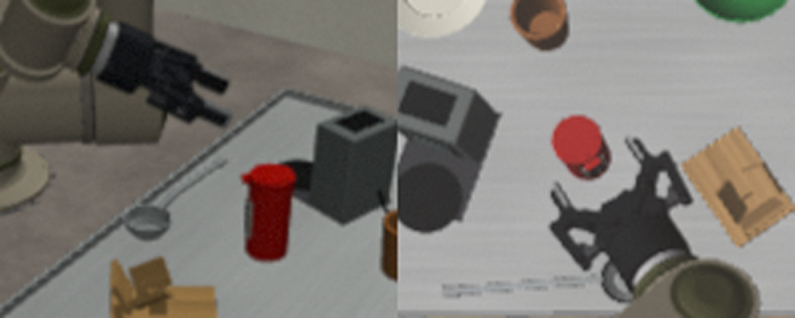

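The tub stands upright at (265,215) in the scene half of the picture. In the top half the lid is centred at about (580,140), with the label side towards the gripper. I'll bring the tool back to vertical while checking the tub's position.

Request:
arm_command(rows="0 0 0 0 0 -5 0; 0 0 0 0 0 -5 0; 0 0 0 0 0 -5 0; 0 0 0 0 0 -5 0; 0 0 0 0 0 -5 0")

```text
time_s: 10.53
position: [0.4778, -0.0545, 0.2862]
tool_rot: [[0.647, 0.541, 0.537], [0.416, -0.841, 0.346], [0.639, -0.0, -0.769]]
ft_force: [-0.5, -0.2, -0.4]
grip_width: 0.0854
```

Request:
arm_command(rows="0 0 0 0 0 -5 0; 0 0 0 0 0 -5 0; 0 0 0 0 0 -5 0; 0 0 0 0 0 -5 0; 0 0 0 0 0 -5 0")

```text
time_s: 10.95
position: [0.4779, -0.0544, 0.2861]
tool_rot: [[0.813, 0.542, 0.213], [0.524, -0.84, 0.138], [0.254, -0.001, -0.967]]
ft_force: [0.1, 0.7, -0.1]
grip_width: 0.0851
```

Request:
arm_command(rows="0 0 0 0 0 -5 0; 0 0 0 0 0 -5 0; 0 0 0 0 0 -5 0; 0 0 0 0 0 0 0; 0 0 0 0 0 0 0")

```text
time_s: 11.37
position: [0.4784, -0.0538, 0.2856]
tool_rot: [[0.839, 0.544, -0.001], [0.544, -0.839, 0.002], [0.0, -0.003, -1.0]]
ft_force: [-0.7, 1.0, -0.6]
grip_width: 0.0852
```

```bash
cat >> h.py <<'E'
from scipy.ndimage import label as _lab
def redmask(n,img,near):
    h=cv2.cvtColor(img,cv2.COLOR_BGR2HSV);m=((h[...,0]<6)|(h[...,0]>174))&(h[...,1]>150)&(h[...,2]>50)
    l,k=_lab(m);best=min(range(1,k+1),key=lambda i:np.hypot(*(np.argwhere(l==i).mean(0)[::-1]-near))+(1e4 if (l==i).sum()<80 else 0))
    return l==best
def cyl(x,y,yaw,z0):   # silhouette points of upright tub, yaw=label direction
    t=np.linspace(0,6.28,60);L=[]
    for r,z in((.029,0),(.029,.098),(.03,.098),(.03,.118)):L.append(np.c_[x+r*np.cos(t),y+r*np.sin(t),0*t+z+z0])
    for z in(.108,.114):
        for w in(-.006,.006):
            for r in(.028,.038):L.append([[x+r*np.cos(yaw)-w*np.sin(yaw),y+r*np.sin(yaw)+w*np.cos(yaw),z+z0]])
    return np.vstack(L)
E
python3 - <<'E'
from h import *
rem([.53,-.02,.288],down(32.8))
im=snap("top");np.save("t.npy",im)
g=proj("top",[[.53,-.0206,.12]])[0];m=redmask("top",im,g)
s2=snap("scene");m2=redmask("scene",s2,proj("scene",[[.53,-.0206,.12]])[0])
for n,mm in(("top",m),("scene",m2)):
    yx=np.argwhere(mm);P=proj(n,cyl(.5304,-.0206,np.radians(212.8),.07))
    print(n,mm.sum(),"mask bbox x,y",yx[:,1].min(),yx[:,1].max()+1,yx[:,0].min(),yx[:,0].max()+1,"pred",(P.min(0)+.5).round(1),(P.max(0)+.5).round(1))
E
```

```text
11.37 pos [ 0.4784 -0.0538  0.2856] q [-20.6  13.4  80.5   0.1  86.2  36.5] F [-0.7  1.  -0.6] w 0.0852
shift tool mm [61.7 -0.3 -2.4] rotvec deg [-0.14 -0.02  0.14]Traceback (most recent call last):
  File "<stdin>", line 4, in <module>
  File "h.py", line 29, in redmask
    l,k=_lab(m);best=min(range(1,k+1),key=lambda i:np.hypot(*(np.argwhere(l==i).mean(0)[::-1]-near))+(1e4 if (l==i).sum()<80 else 0))
                     ~~~^^^^^^^^^^^^^^^^^^^^^^^^^^^^^^^^^^^^^^^^^^^^^^^^^^^^^^^^^^^^^^^^^^^^^^^^^^^^^^^^^^^^^^^^^^^^^^^^^^^^^^^^^^^^^
ValueError: min() iterable argument is empty
```

Run:
```python
from h import *
c=cv2.resize(cv2.imread("pics/c5.png"),(300,120),interpolation=cv2.INTER_AREA)
fs=np.zeros((384,512,3),np.uint8);ft=fs.copy();fs[90:210,190:340]=c[:,:150];ft[120:240,140:290]=c[:,150:]
for n,im in(("top",ft),("scene",fs)):
    h=cv2.cvtColor(im,cv2.COLOR_BGR2HSV);mm=((h[...,0]<8)|(h[...,0]>172))&(h[...,1]>130)&(h[...,2]>60)
    l,k=_lab(mm);mm=l==1+np.argmax([(l==i).sum() for i in range(1,k+1)])
    yx=np.argwhere(mm);P=proj(n,cyl(.5304,-.0206,np.radians(212.8),.07))
    print(n,mm.sum(),"mask bbox x,y",yx[:,1].min(),yx[:,1].max()+1,yx[:,0].min(),yx[:,0].max()+1,"pred",(P.min(0)+.5).round(1),(P.max(0)+.5).round(1))
```

```text
Traceback (most recent call last):
NameError: name '_lab' is not defined
```

Run:
```python
from h import *
from h import _lab
c=cv2.resize(cv2.imread("pics/c5.png"),(300,120),interpolation=cv2.INTER_AREA)
fs=np.zeros((384,512,3),np.uint8);ft=fs.copy();fs[90:210,190:340]=c[:,:150];ft[120:240,140:290]=c[:,150:]
for n,im in(("top",ft),("scene",fs)):
    h=cv2.cvtColor(im,cv2.COLOR_BGR2HSV);mm=((h[...,0]<8)|(h[...,0]>172))&(h[...,1]>130)&(h[...,2]>60)
    l,k=_lab(mm);mm=l==1+np.argmax([(l==i).sum() for i in range(1,k+1)])
    yx=np.argwhere(mm);P=proj(n,cyl(.5304,-.0206,np.radians(212.8),.07))
    print(n,mm.sum(),"mask bbox x,y",yx[:,1].min(),yx[:,1].max()+1,yx[:,0].min(),yx[:,0].max()+1,"pred",(P.min(0)+.5).round(1),(P.max(0)+.5).round(1))
```

```text
top 295 mask bbox x,y 199 217 164 186 pred [198.2 163.2] [220.7 188.1]
scene 531 mask bbox x,y 281 302 152 188 pred [281.3 151. ] [301.7 189. ]
```

The masks agree with the predicted tub pose at (0.530,-0.021). Now I'll move over it, descend and regrasp.

Request:
arm_command(rows="0 20.6 0 0 0 0 0; 0 20.6 0 0 0 0 0; 0 20.6 0 0 0 0 0; 0 0 0 0 0 0 0; 0 0 0 0 0 0 0")

```text
time_s: 11.83
position: [0.5299, -0.0209, 0.2863]
tool_rot: [[0.84, 0.543, -0.0], [0.543, -0.84, 0.001], [0.0, -0.001, -1.0]]
ft_force: [-0.2, 0.2, -0.5]
grip_width: 0.0853
```

Run:
```python
from h import *
rem([.5304,-.0206,.148],down(32.8))
```

```text
11.83 pos [ 0.5299 -0.0209  0.2863] q [-15.1  18.4  73.2   0.1  88.4  42.1] F [-0.2  0.2 -0.5] w 0.0853
shift tool mm [  0.5   0.2 138.3] rotvec deg [-0.07 -0.02  0.06]
```

Request:
arm_command(rows="0 0.5 0 20 0 0 0; 0 0 0 25 0 0 0; 0 0 0 25 0 0 0; 0 0 0 25 0 0 0; 0 0 0 20 0 0 0")

```text
time_s: 12.25
position: [0.5291, -0.0212, 0.1704]
tool_rot: [[0.841, 0.541, -0.001], [0.541, -0.841, 0.001], [-0.0, -0.001, -1.0]]
ft_force: [0.1, -0.7, -0.1]
grip_width: 0.0853
```

Request:
arm_command(rows="0 0 0 15 0 0 0; 0 0 0 7 0 0 0; 0 0 0 0 0 0 0; 0 0 0 0 0 0 0; 0.2 0 0 0 0 0 0")

```text
time_s: 12.67
position: [0.531, -0.0209, 0.151]
tool_rot: [[0.841, 0.542, 0.002], [0.542, -0.841, -0.0], [0.002, 0.002, -1.0]]
ft_force: [-0.4, 0.0, 0.2]
grip_width: 0.0756
```

Request:
arm_command(rows="0.35 0 0 0 0 0 0; 0.5 0 0 0 0 0 0; 0.7 0 0 0 0 0 0; 1 0 0 0 0 0 0; 1 0 0 0 0 0 0")

```text
time_s: 13.08
position: [0.5312, -0.0205, 0.1512]
tool_rot: [[0.84, 0.542, 0.003], [0.542, -0.84, -0.001], [0.002, 0.002, -1.0]]
ft_force: [-1.2, 0.8, 5.6]
grip_width: 0.0582
```

Request:
arm_command(rows="1 0 0 0 0 0 0; 1 0 0 0 0 0 0; 1 0 0 -10 0 0 0; 1 0 0 -20 0 0 0; 1 0 0 -10 0 0 0")

```text
time_s: 13.5
position: [0.531, -0.0205, 0.1917]
tool_rot: [[0.84, 0.542, 0.002], [0.542, -0.84, -0.0], [0.001, 0.001, -1.0]]
ft_force: [0.9, -0.4, -0.7]
grip_width: 0.0583
```

Run:
```python
from h import *
rem([.479,.182,.24],down(161.5))
```

```text
13.5 pos [ 0.531  -0.0205  0.1917] q [-15.   22.7  82.8   0.   74.3  42.2] F [ 0.9 -0.4 -0.7] w 0.0583
shift tool mm [  66.2 -198.2  -48.5] rotvec deg [ 1.3000e-01  5.0000e-02 -1.2866e+02]
```

Request:
arm_command(rows="1 0 0 -15 0 0 0; 1 0 0 -20 0 0 0; 1 0 0 -13 0 0 0; 1 0 0 0 0 0 0; 1 0 0 0 0 0 0")

```text
time_s: 13.92
position: [0.5306, -0.0204, 0.238]
tool_rot: [[0.84, 0.542, 0.001], [0.542, -0.84, -0.0], [0.001, 0.001, -1.0]]
ft_force: [0.6, -0.8, -2.0]
grip_width: 0.0578
```

Run:
```python
from h import *
rem([.479,.182,.24],down(161.5))
a=snap("scene")[60:210,190:390]
cv2.imwrite("pics/c6.png",cv2.resize(a,None,fx=3,fy=3,interpolation=2))
```

```text
13.92 pos [ 0.5306 -0.0204  0.238 ] q [-15.   20.3  78.4   0.   81.2  42.2] F [ 0.6 -0.8 -2. ] w 0.0578
shift tool mm [  66.4 -198.    -2.1] rotvec deg [ 6.0000e-02  2.0000e-02 -1.2866e+02]
```

View pics/c6.png

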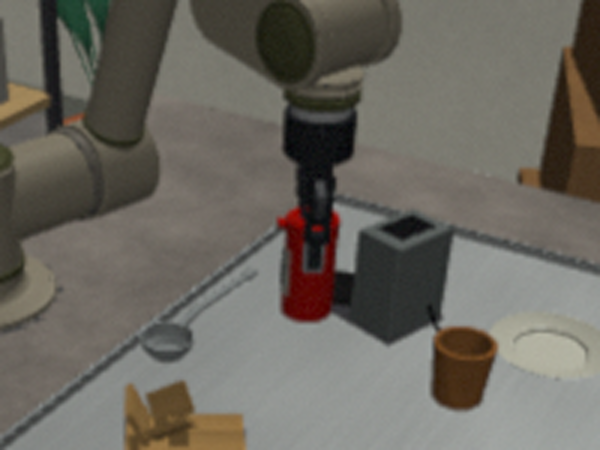

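The tub is held upright beneath the vertical gripper at about (308,265) and is clear of everything. I'll turn it by 128.7°, then move around the block's front corner.

Request:
arm_command(rows="1 0 0 0 0 0 -6.43; 1 0 0 0 0 0 -6.43; 1 0 0 0 0 0 -6.43; 1 0 0 0 0 0 -6.43; 1 0 0 0 0 0 -6.43")

```text
time_s: 14.38
position: [0.5302, -0.0203, 0.2364]
tool_rot: [[0.418, 0.908, -0.002], [0.908, -0.418, 0.001], [-0.0, -0.003, -1.0]]
ft_force: [1.2, 0.0, -1.5]
grip_width: 0.0584
```

Request:
arm_command(rows="1 0 0 0 0 0 -6.43; 1 0 0 0 0 0 -6.43; 1 0 0 0 0 0 -6.43; 1 0 0 0 0 0 -6.43; 1 0 0 0 0 0 -6.43")

```text
time_s: 14.8
position: [0.5302, -0.0203, 0.2364]
tool_rot: [[-0.13, 0.992, -0.003], [0.992, 0.13, 0.001], [0.001, -0.002, -1.0]]
ft_force: [0.1, 0.8, -2.3]
grip_width: 0.0581
```

Request:
arm_command(rows="1 0 0 0 0 0 -6.43; 1 0 0 0 0 0 -6.43; 1 0 0 0 0 0 -6.43; 1 0 0 0 0 0 -6.43; 1 0 0 0 0 0 -6.43")

```text
time_s: 15.22
position: [0.5302, -0.0203, 0.2364]
tool_rot: [[-0.637, 0.771, -0.003], [0.771, 0.637, 0.001], [0.002, -0.001, -1.0]]
ft_force: [1.1, -0.8, -2.1]
grip_width: 0.0585
```

Request:
arm_command(rows="1 0 0 0 0 0 -6.43; 1 0 0 0 0 0 -6.43; 1 0 0 0 0 0 -6.43; 1 0 0 0 0 0 -6.43; 1 0 0 0 0 0 -6.43")

```text
time_s: 15.63
position: [0.5302, -0.0204, 0.2364]
tool_rot: [[-0.95, 0.313, -0.003], [0.313, 0.95, 0.001], [0.003, -0.0, -1.0]]
ft_force: [0.1, -0.4, -2.2]
grip_width: 0.0583
```

Request:
arm_command(rows="1 15 0 0 0 0 0; 1 25 0 0 0 0 0; 1 28 0 0 0 0 0; 1 25 0 0 0 0 0; 1 20 0 0 0 0 0")

```text
time_s: 16.05
position: [0.4213, 0.0163, 0.2366]
tool_rot: [[-0.948, 0.318, -0.003], [0.318, 0.948, 0.001], [0.003, -0.0, -1.0]]
ft_force: [-0.2, 0.9, -1.6]
grip_width: 0.0584
```

Run:
```python
from h import *
rem([.479,.182,.24],down(161.5))
```

```text
16.05 pos [0.4213 0.0163 0.2366] q [-14.    9.5  94.1   0.   76.6 -85.4] F [-0.2  0.9 -1.6] w 0.0584
shift tool mm [ -1.9 175.5  -3.4] rotvec deg [-0.01 -0.17 -0.06]
```

Request:
arm_command(rows="1 0 17 0 0 0 0; 1 0 22 0 0 0 0; 1 0 22 0 0 0 0; 1 0 22 0 0 0 0; 1 0 22 0 0 0 0")

```text
time_s: 16.47
position: [0.4567, 0.1161, 0.2367]
tool_rot: [[-0.948, 0.319, -0.002], [0.319, 0.948, 0.0], [0.002, -0.001, -1.0]]
ft_force: [-0.2, -0.1, -2.7]
grip_width: 0.0581
```

Request:
arm_command(rows="1 0 22 0 0 0 0; 1 0 22 0 0 0 0; 1 -1.5 16 0 0 0 0; 1 0 10 0 0 0 0; 1 0 0 0 0 0 0")

```text
time_s: 16.88
position: [0.4807, 0.1821, 0.2367]
tool_rot: [[-0.948, 0.317, -0.002], [0.317, 0.948, 0.0], [0.002, -0.001, -1.0]]
ft_force: [0.3, -0.5, -2.2]
grip_width: 0.058
```

Run:
```python
from h import *
rem([.479,.182,.165],down(161.5))
```

```text
16.88 pos [0.4807 0.1821 0.2367] q [  7.5  18.8  81.1   0.   80.3 -64. ] F [ 0.3 -0.5 -2.2] w 0.058
shift tool mm [ 1.4 -0.6 71.7] rotvec deg [-0.03 -0.1   0.02]
```

Request:
arm_command(rows="1 1.4 0 15 0 0 0; 1 0 0 20 0 0 0; 1 0 0 20 0 0 0; 1 0 0 12 0 0 0; 1 0 0 4 0 0 0")

```text
time_s: 17.3
position: [0.4781, 0.1804, 0.1646]
tool_rot: [[-0.948, 0.319, -0.005], [0.319, 0.948, -0.001], [0.004, -0.002, -1.0]]
ft_force: [-0.1, -0.5, -2.1]
grip_width: 0.0584
```

Request:
arm_command(rows="1 0 0 2 0 0 0; 1 0 0 2 0 0 0; 1 0 0 1.5 0 0 0; 1 0 0 0 0 0 0; 1 0 0 0 0 0 0")

```text
time_s: 17.72
position: [0.4796, 0.1814, 0.1618]
tool_rot: [[-0.948, 0.319, 0.001], [0.319, 0.948, 0.0], [-0.001, 0.0, -1.0]]
ft_force: [-0.5, 0.4, -2.7]
grip_width: 0.0582
```

Request:
arm_command(rows="1 0 0 1 0 0 0; 1 0 0 1 0 0 0; 1 0 0 0 0 0 0; 1 0 0 0 0 0 0")

```text
time_s: 18.05
position: [0.4794, 0.1814, 0.1593]
tool_rot: [[-0.948, 0.318, -0.0], [0.318, 0.948, -0.0], [0.0, -0.0, -1.0]]
ft_force: [-0.3, 0.8, -2.1]
grip_width: 0.058
```

Request:
arm_command(rows="1 0 0 1 0 0 0; 1 0 0 1 0 0 0; 1 0 0 0 0 0 0; 1 0 0 0 0 0 0")

```text
time_s: 18.38
position: [0.4793, 0.1814, 0.1572]
tool_rot: [[-0.948, 0.319, -0.0], [0.319, 0.948, 0.0], [0.0, -0.0, -1.0]]
ft_force: [-0.4, -1.1, -2.8]
grip_width: 0.0582
```

Request:
arm_command(rows="1 0 0 1 0 0 0; 1 0 0 0 0 0 0; 1 0 0 0 0 0 0")

```text
time_s: 18.63
position: [0.4794, 0.1814, 0.1563]
tool_rot: [[-0.948, 0.319, -0.0], [0.319, 0.948, 0.0], [0.0, -0.0, -1.0]]
ft_force: [-0.4, 0.3, -1.8]
grip_width: 0.058
```

Request:
arm_command(rows="1 0 0 1 0 0 0; 1 0 0 0 0 0 0; 1 0 0 0 0 0 0")

```text
time_s: 18.88
position: [0.4794, 0.1814, 0.1553]
tool_rot: [[-0.948, 0.319, 0.0], [0.319, 0.948, 0.0], [-0.0, 0.0, -1.0]]
ft_force: [0.4, -0.5, -3.0]
grip_width: 0.058
```

Request:
arm_command(rows="1 0 0 0.8 0 0 0; 1 0 0 0 0 0 0; 1 0 0 0 0 0 0")

```text
time_s: 19.13
position: [0.4796, 0.1813, 0.1553]
tool_rot: [[-0.948, 0.319, 0.001], [0.319, 0.948, -0.0], [-0.001, 0.0, -1.0]]
ft_force: [-2.2, -0.6, 4.7]
grip_width: 0.0581
```

Request:
arm_command(rows="1 0 0 0.8 0 0 0; 1 0 0 0 0 0 0; 1 0 0 0 0 0 0")

```text
time_s: 19.38
position: [0.4798, 0.1813, 0.1552]
tool_rot: [[-0.948, 0.318, 0.002], [0.318, 0.948, -0.0], [-0.002, 0.001, -1.0]]
ft_force: [-2.9, -1.4, 12.5]
grip_width: 0.0585
```

The tub has touched down at the expected height, with the force rising to 12 N. I'll ease off, release and rise.

Request:
arm_command(rows="1 0 0 -0.8 0 0 0; 0.25 0 0 0 0 0 0; 0.1 0 0 0 0 0 0; 0 0 0 0 0 0 0; 0 0 0 0 0 0 0")

```text
time_s: 19.8
position: [0.4794, 0.1814, 0.1544]
tool_rot: [[-0.948, 0.319, -0.0], [0.319, 0.948, 0.0], [0.0, -0.0, -1.0]]
ft_force: [0.1, -0.8, 0.4]
grip_width: 0.0851
```

Request:
arm_command(rows="0 0 0 0 0 0 0; 0 0 0 -10 0 0 0; 0 0 0 -20 0 0 0; 0 0 0 -25 0 0 0; 0 0 0 -25 0 0 0")

```text
time_s: 20.22
position: [0.4791, 0.1813, 0.2352]
tool_rot: [[-0.948, 0.319, -0.001], [0.319, 0.948, -0.0], [0.001, -0.001, -1.0]]
ft_force: [0.4, -0.5, 0.4]
grip_width: 0.0854
```

Request:
arm_command(rows="0 0 0 -25 0 0 0; 0 15 -10 -20 0 0 0; 0 25 -25 0 0 0 0; 0 25 -25 0 0 0 0; 0 25 -25 0 0 0 0")

```text
time_s: 20.63
position: [0.3656, 0.1291, 0.2794]
tool_rot: [[-0.948, 0.318, 0.0], [0.318, 0.948, -0.0], [-0.0, 0.0, -1.0]]
ft_force: [0.2, -0.5, -0.7]
grip_width: 0.0855
```

Request:
arm_command(rows="0 25 -25 0 0 0 0; 0 15 -25 0 0 0 0; 0 0 -25 0 0 0 0; 0 0 -25 0 0 0 0; 0 0 0 0 0 0 0")

```text
time_s: 21.05
position: [0.2963, 0.0451, 0.2797]
tool_rot: [[-0.947, 0.322, 0.001], [0.322, 0.947, -0.001], [-0.001, -0.001, -1.0]]
ft_force: [0.5, 0.7, -0.4]
grip_width: 0.0855
```

Run:
```python
from h import *
obs();rx=np.load("fit.npz")["r"];out=[]
yaw=np.radians(341.5)
for n,o in(("top",(130,100)),("scene",(110,240))):
    im=snap(n)
    h=cv2.cvtColor(im,cv2.COLOR_BGR2HSV);mm=(((h[...,0]<8)|(h[...,0]>172))&(h[...,1]>130)&(h[...,2]>40)).astype(np.uint8)
    k,l,st,ce=cv2.connectedComponentsWithStats(mm);i=1+np.argmax(st[1:,4]);P=proj(n,cyl(.4797,.1813,yaw,.074))
    print(n,"bbox",st[i],"pred",(P.min(0)+.5).round(1),(P.max(0)-P.min(0)).round(1))
    c=cv2.resize(im[o[0]:o[0]+90,o[1]:o[1]+110],None,fx=3.6,fy=3.6,interpolation=2)
    D=lambda P,col:cv2.polylines(c,[((proj(n,P)-[o[1],o[0]]+.5)*3.6).astype(int)],True,col,1)
    t=np.linspace(0,6.28,40);D(pose(rx,np.c_[.045*np.cos(t),.045*np.sin(t),0*t+.004]),(0,255,0))
    D(np.c_[.4797+.03*np.cos(t),.1813+.03*np.sin(t),0*t+.192],(255,255,0))
    out.append(c)
cv2.imwrite("pics/f.png",np.hstack(out))
```

```text
21.05 pos [0.2963 0.0451 0.2797] q [-1.440e+01 -6.500e+00  1.032e+02 -1.000e-01  8.320e+01 -8.560e+01] F [ 0.5  0.7 -0.4] w 0.0855
top bbox [133 177  19  22 293] pred [132.5 176.8] [28.2 26.1]
scene bbox [296 126  18  34 369] pred [296.3 125.3] [18.2 34.2]
```

View pics/f.png

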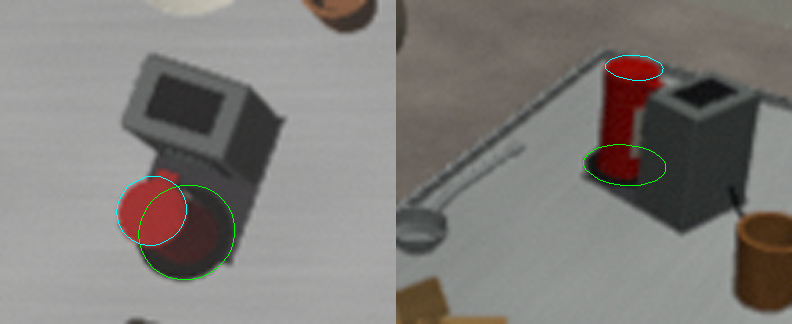

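The last picture shows the tub upright. Its lid lies on the predicted circle at (152,211), the pad is centred beneath it, and the tab at (168,177) points to the block. I'll check the tab direction numerically before handing in.

Run:
```python
from h import *
best=[]
im=snap("top");h=cv2.cvtColor(im,cv2.COLOR_BGR2HSV)
red=(((h[...,0]<8)|(h[...,0]>172))&(h[...,1]>120)&(h[...,2]>40))
S=8;t=np.linspace(0,6.28,60)
big=cv2.resize(red.astype(np.float32),None,fx=S,fy=S,interpolation=1)>.5
c=np.zeros(big.shape,np.uint8)
q=lambda P:((proj("top",P)+.5)*S).astype(int)
cv2.fillPoly(c,[q(np.c_[.4797+.0315*np.cos(t),.1813+.0315*np.sin(t),0*t+.192])],1)
cen=q([[.4797,.1813,.185]])[0]
yx=np.argwhere(big&(c==0));yx=yx[(np.hypot(yx[:,1]-cen[0],yx[:,0]-cen[1])<14*S)&(yx[:,0]<cen[1])]
m=yx.mean(0)[::-1];print("tab px",len(yx),m/S)
for a in(-34,-26,-18.5,-11,-3):
    r=np.radians(a);print(a,q([[.4797+.0347*np.cos(r),.1813+.0347*np.sin(r),.186]])[0]/S)
rx=np.load("fit.npz")["r"];print(np.hypot(rx[0]-.4797,rx[1]-.1813))
```

```text
tab px 761 [147.06274639 178.50295664]
-34 [149.25  179.625]
-26 [148.    178.875]
-18.5 [146.625 178.375]
-11 [145.25 178.  ]
-3 [143.75  177.875]
0.0008493774453564494
```

```bash
python3 -c "
from rig import env
print(env.close_job())"
```

```text
the job is handed in; nothing more can be done
None
```

The red tub is standing upright in the middle of the reader's pad with its label towards the window. It is released, and the job was handed in at about 21 s of the 54 s allowed. `env.close_job()` reports no verdict, so the result rests on my own checks.

**What I did:** I gripped the tub from above on its rest, lifted it and tilted it upright. I stood it on open tray and regrasped it vertically. Then I turned it 129°, carried it around the reader block, lowered it onto the pad until it touched, let go and backed away.

**Last checks:**
- **Position:** the tub is about 1 mm from my estimate of the pad centre. That estimate is good to a few mm, against the 16 mm allowed.
- **Upright:** its outline in the scene view matches the predicted upright tub to within 1 pixel. In the top view the mask's left and top edges and the lid circle agree. The rest of its box came out smaller than predicted, which I put down to shadow on its near side.
- **Label direction:** the snap tab points at about -21° and the reader at about -18.5°, so it is about 2–3° off against 11° allowed. Both angles carry roughly 2–3° of uncertainty.
- **Bystanders:** I saw no bystander touched or moved. I judged this only by eye from the pictures, and the bowl was out of frame in the last one.
- **Disagreement:** first contact at the mid-way set-down came about 2 mm lower than I had worked out. It caused no trouble, and the final touchdown was at the height expected.

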